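# Pack jar stoppers stem-up and stem-down in their tray

## Robot

A 7-joint arm with a two-finger parallel gripper is mounted at the origin on a cart in front of the work surface, level with it; the furniture and walls round the work are solid. World frame = base frame: x ahead of the robot, y to its left, z up, the work surface at z = 0. Lengths are in m, angles in rad, forces in N, time in s.
With the tool pointing down it reaches from about 0.425 to 0.95 m from the base axis. Payload 16.7 kg.
Tool frame: the origin (TCP) lies midway between the tips of the shut fingers; the grasp point (between the pads) lies 19 mm behind it (arm.grasp_offset is the distance from the TCP to the grasp point, in m); z points along the fingers, y is the line along which they close (so a half turn about z gives the same grasp; the last joint's range is limited). The gripper opens to 94 mm and grips with 3 to 60 N. Pads are 16 mm wide; open, the fingers measure 119 mm over their backs; the gripper's body (75 mm by 177 mm) begins 78 mm behind the grasp point.
Start: joints at [1.095, 0.426, 0.074, 1.606, -0.034, 1.111, -0.067], TCP at [0.217, -0.639, 0.205] pointing down, gripper open.
Joint ranges: [-2.85, 2.85], [-0.5, 2.14], [-1.23, 1.37], [0.21, 2.46], [-1.02, 4.16], [0.16, 2.05], [-2.73, 2.73]. Speed limits (rad/s): [1.89, 1.89, 2.39, 2.39, 3.01, 3.01, 3.01].

## Interface

Orientations are given as a 3x3 rotation matrix whose columns are the frame's x, y, z axes.
In Python, from bench import sensors, vision, arm gives the robot as it stands.
- The arm moves only by the tool drive_tool, never from a script. Its argument "series" is a list of rows, each an object with "linear": the shift along the tool's x, y, z in cm, a list of three; "twist": the turn about the tool's z in rad; "gripper": the closure, from -1 (fully open) to 1 (shut). A call has 1 to 5 rows; each row shifts and turns the commanded pose from where the row before left it, along the tool's axes as they then stand; what a row does not reach is not made up. A row lasts 1/10 s, in which the tool goes at most 50 mm and 8.59 degrees, less where a joint would pass 70% of its speed; a pose out of reach is approached as far as the arm can. A call is refused whole if a number of a shift passes 5 or a number of a turn 0.15, either way. A call with a gripper value outside its range is refused whole. The fingers move at their own pace and stop on an object; the grip force is fixed at half the most. Time passes only in rows, so rows that do not move let the fingers close. It gives the time, the measured TCP pose, the force, the opening and the grip force at its end, in the units of the state.
- sensors.get_state(): the state, without advancing time (a new reading comes with each control period).
- vision.capture(name): name is "scene" or "side" or "wrist"; returns a dict with "color" (420x560x3 uint8, red, green, blue), "mtx" (3x3 intrinsics, pixels), "cam_to_world" (4x4, takes a point from camera to world coordinates). Camera axes: x right, y up, looking along -z (the intrinsics and any distortion apply to the point x, -y, -z); pixel columns grow to the right and rows downward; lengths in m; the calibration is good to about 2 mm. A picture is of the moment at which its call begins. There is no depth.
- arm.finish_job(): hands the job in; it is judged then, once.
The state is a dict: "time_s": time; "joint_positions": joint angles; "joint_velocities": joint speeds; "effort": joint torques, N m; "tcp_pos": TCP position; "ee_rot": TCP orientation; "force": force on the tool from outside, world axes, zero at the start; "moment": the same for the moment, N m; "opening": finger opening in m; "grip_force": force on a finger pad.
Only numpy, scipy, OpenCV 4.12 (cv2) and the standard library are available. Lean on these libraries where they do the work, as an engineer would, in place of code of your own. Each camera call takes 0.05 s, during which the arm holds its last target. There are 200 camera calls.

## Task

Pack the matching wooden jar stoppers tightly into the shallow tray, alternately up and down. Set the loose full-size stopper that stands stem up into the tray, still stem up, beside the one already there, and set the short-stemmed full-size stopper that stands stem down between those two, stem down, so that its stem goes down between their stems and it settles level and all the way down. The stopper with the longer stem and the small one do not belong.

Things in the scene. Friction and masses are not known exactly. Their poses are not given: they have to be found in the camera images.
- tray: Shallow open tray of medium-brown wood, fixed, 94 x 162 mm outside, rim 14 mm high. Origin: centre of its underside; long side along its y axis, z up. Walls 5 mm, inner floor 84 x 152 mm, floor top 5 mm above the origin. stopper_first stands in the -y half; the +y half is free: a stopper with its centre about 36 mm from the middle along +y lies beside the first, a few mm apart.
- stopper_first: Light-wood stopper, hat-shaped: round cap 64 mm in diameter, 10 mm thick, with a central stem 28 mm in diameter and 28 mm long with a thin black seal; 38 mm high in all, 60 g. Stands loose in the tray on its cap, stem up, in the -y half. Origin: centre of its underside (cap face), z up along the stem.
- stopper_up: Loose stopper of the same size, on the worktop cap down, stem up. Origin: centre of its underside (cap face), z up; cap 0 to 10 mm, stem (28 mm in diameter) 10 to 38 mm above the origin: grip the stem. Another stopper, also stem up, is smaller and does not belong: cap 42 mm, stem 20 mm in diameter.
- stopper_down: Same size, but standing on its stem end, cap on top. Origin: centre of its underside (stem end), z up; stem 0 to 28, cap (64 mm wide, grip its edge) 28 to 38 mm above the origin. In place its origin is 15 mm above the tray's, midway between the two stems; hold it along the tray's x axis so the fingers clear the stems. A wrong one, also stem down, has a 55 mm stem (65 mm high).
Things that resemble listed ones, but are neither listed nor needed, are in the scene too. Leave any turquoise look-alike of the stopper_up alone. There is more than one size of the tray; the job needs the larger.

How it is judged:
By the outcome, as a careful person would: the job done as asked, in the order asked, and still so for the second after the job is handed in, with the robot touching nothing.
It also fails if it takes over 54 s, if anything falls off the work surface, if the arm or the gripper's body presses on something with over 40 N, if the wrist force passes 120 N, or if a joint passes its speed limit or range.

## Working session

There is one attempt and no reset: what is moved stays moved. The work goes in short steps, Python scripts to look and compute and a tool call to move; the robot and the scene stay as the last step left them, time stands still between calls to the robot, and variables do not carry over. Pictures are saved under pics/ and viewed, at most 10 in all, crops included, and the job is handed in when it is done.

Besides the shell and the picture viewer there is one more tool, called as a command line: name --argument value ..., lists and objects as JSON in quotes. drive_tool: Moves the arm, as the interface text tells. Its arguments: {"type":"object","properties":{"series":{"type":"array","items":{"type":"object","properties":{"linear":{"type":"array","items":{"type":"number"}},"twist":{"type":"number"},"gripper":{"type":"number"}}}}},"required":["series"]}

```bash
mkdir -p pics
cat > h.py <<'E'
import numpy as np, cv2
from bench import sensors, vision, arm
def cap(n,f):
    c=vision.capture(n); cv2.imwrite('pics/'+f,c['color'][:,:,::-1]); np.savez(f'pics/{f}.npz',**{k:c[k] for k in('color','mtx','cam_to_world')}); return c
def ray(c,u,v,z):
    d=np.linalg.inv(c['mtx'])@[u,v,1]; d=np.array([d[0],-d[1],-d[2]])
    T=c['cam_to_world']; d=T[:3,:3]@d; o=T[:3,3]; return o+d*(z-o[2])/d[2]
def pix(c,p):
    T=c['cam_to_world']; q=T[:3,:3].T@(np.array(p)-T[:3,3]); q=np.array([q[0],-q[1],-q[2]]); q=c['mtx']@q; return q[:2]/q[2]
E
python3 - <<'E'
from h import *
a=cap('scene','a.png');b=cap('side','b.png')
for c in(a,b): print(c['mtx'].round(1).tolist(),c['cam_to_world'].round(3).tolist())
s=sensors.get_state();print(s['time_s'],s['ee_rot'],s['tcp_pos'],s['opening'])
E
```

```text
[[484.3, 0.0, 266.1], [0.0, 484.3, 208.7], [0.0, 0.0, 1.0]] [[0.964, -0.228, 0.133, 0.625], [0.264, 0.842, -0.47, -0.547], [-0.005, 0.488, 0.873, 0.966], [0.0, 0.0, 0.0, 1.0]]
[[410.8, 0.0, 281.7], [0.0, 410.8, 203.8], [0.0, 0.0, 1.0]] [[-0.823, 0.318, -0.47, 0.042], [-0.567, -0.487, 0.665, 0.588], [-0.018, 0.814, 0.581, 0.592], [0.0, 0.0, 0.0, 1.0]]
0.1 [[ 9.47081389e-01  3.20993244e-01 -4.23494511e-04]
 [ 3.20993515e-01 -9.47080851e-01  1.01224852e-03]
 [-7.61586045e-05 -1.09462073e-03 -9.99999398e-01]] [ 0.21655099 -0.63892625  0.20488214] 0.09416513387066713
```

View pics/a.png

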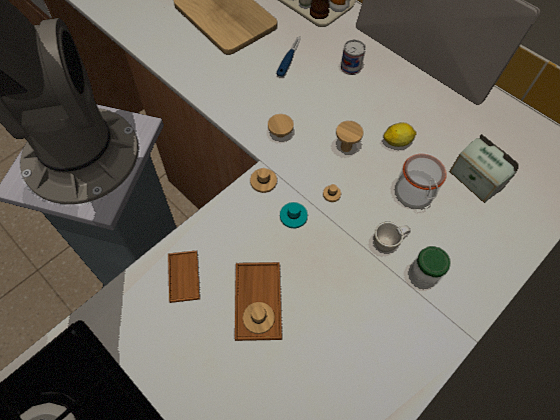

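View pics/b.png

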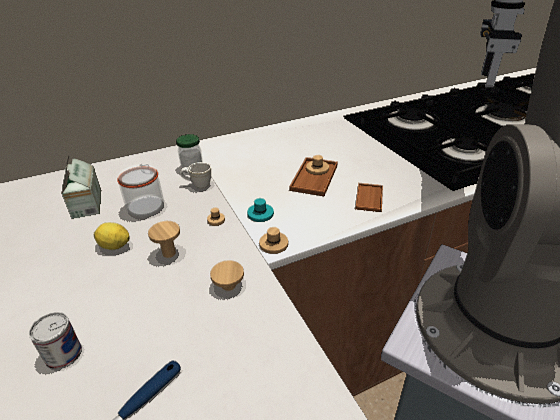

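The scene view shows the larger tray at about (258,300) with stopper_first at (258,317) in it. Stopper_up is at (263,180), stopper_down at (281,125), and the long-stemmed one at (349,130). The small one is at (332,192) and the turquoise one at (294,215). The side view agrees: stopper_up at (274,240), stopper_down at (227,275), tray at (314,176).

Run:
```python
from h import *
a=dict(np.load('pics/a.png.npz'));b=dict(np.load('pics/b.png.npz'))
def blob(c,u,v,w,smin,vmin=0):
    h=cv2.cvtColor(c['color'],cv2.COLOR_RGB2HSV); m=((h[...,1]>smin)&(h[...,2]>vmin)&(h[...,0]<30)).astype(np.uint8)
    n,l,s,ce=cv2.connectedComponentsWithStats(m); k=l[v,u]; return s[k],ce[k],(l==k).astype(np.uint8)
for n,pa,pb,z in [('up',(258,184),(265,246),.012),('down',(281,125),(227,272),.033),('tray',(245,275),(300,187),.012)]:
    for c,p in((a,pa),(b,pb)):
        s,ce,m=blob(c,*p,0,70); 
        r=cv2.minAreaRect(cv2.findContours(m,0,1)[0][0])
        print(n,s.tolist(),ce.round(1),ray(c,*ce,z).round(4))
        if n=='tray':
            q=cv2.boxPoints(r); q=cv2.approxPolyDP(cv2.convexHull(cv2.findContours(m,0,1)[0][0]),4,True)[:,0]
            print([(x.tolist(),ray(c,*x,.012)[:2].round(4).tolist()) for x in q])
for n,p in [('upstemtop',(263,173)),('first stem',(259,309)),('long',(349,128)),('teal',(294,210)),('small',(332,189))]: print(n,ray(a,*p,.038).round(3))
for n,p in [('upstemtop',(274,230)),('first stem',(318,157)),('long',(164,229))]: print(n,ray(b,*p,.038).round(3))
```

```text
up [250, 168, 27, 25, 520] [263.  179.9] [0.4521 0.0387 0.012 ]
up [259, 227, 29, 27, 557] [273.2 241.2] [0.4478 0.0487 0.012 ]
down [268, 114, 26, 24, 469] [280.1 124.8] [0.4535 0.1905 0.033 ]
down [210, 261, 34, 30, 754] [226.8 274.3] [0.451  0.1949 0.033 ]
tray [234, 262, 48, 79, 3549] [257.6 301.4] [ 0.5197 -0.2471  0.012 ]
[([278, 262], [0.538, -0.1524]), ([281, 339], [0.5849, -0.3086]), ([235, 340], [0.4984, -0.3342]), ([236, 263], [0.4525, -0.178])]
tray [289, 155, 49, 41, 1294] [313.7 175.8] [ 0.5127 -0.2287  0.012 ]
[([337, 162], [0.4956, -0.3281]), ([324, 195], [0.4441, -0.1645]), ([289, 190], [0.53, -0.1356]), ([306, 157], [0.5843, -0.3054]), ([320, 155], [0.5564, -0.3375])]
upstemtop [0.452 0.041 0.038]
first stem [ 0.53  -0.27   0.038]
long [0.618 0.22  0.038]
teal [ 0.543 -0.035  0.038]
small [0.613 0.04  0.038]
upstemtop [0.449 0.042 0.038]
first stem [ 0.532 -0.283  0.038]
long [0.65  0.17  0.038]
```

```bash
cat >> h.py <<'E'
def plan(goal,yaw,n,p=None,y0=None):
    "rows (cm, tool axes) from the present pose to goal [x,y,z] and tool-x yaw (deg)"
    s=sensors.get_state(); R=s['ee_rot']; p=np.array(s['tcp_pos'] if p is None else p)
    y=np.arctan2(R[1,0],R[0,0]) if y0 is None else np.radians(y0)
    dt=(np.radians(yaw)-y+np.pi)%(2*np.pi)-np.pi; st=(np.array(goal)-p)*100/n
    for i in range(n):
        c,q=np.cos(y),np.sin(y)
        print(np.round([c*st[0]+q*st[1], q*st[0]-c*st[1], -st[2]],2).tolist(), 'tw',round(-dt/n,3)); y+=dt/n
E
python3 - <<'E'
from h import *
plan([.50,-.23,.26],106.7,15)
E
```

```text
[2.66, -1.98, -0.37] tw -0.102
[2.85, -1.69, -0.37] tw -0.102
[3.01, -1.39, -0.37] tw -0.102
[3.14, -1.08, -0.37] tw -0.102
[3.23, -0.75, -0.37] tw -0.102
[3.29, -0.42, -0.37] tw -0.102
[3.32, -0.08, -0.37] tw -0.102
[3.31, 0.26, -0.37] tw -0.102
[3.26, 0.6, -0.37] tw -0.102
[3.18, 0.93, -0.37] tw -0.102
[3.07, 1.25, -0.37] tw -0.102
[2.93, 1.56, -0.37] tw -0.102
[2.76, 1.85, -0.37] tw -0.102
[2.55, 2.12, -0.37] tw -0.102
[2.32, 2.37, -0.37] tw -0.102
```

drive_tool --series '[{"linear": [2.7,-2.0,-0.4],"twist": -0.1,"gripper": -1},{"linear": [2.8,-1.7,-0.4],"twist": -0.1,"gripper": -1},{"linear": [3.0,-1.4,-0.4],"twist": -0.1,"gripper": -1},{"linear": [3.1,-1.1,-0.4],"twist": -0.1,"gripper": -1},{"linear": [3.2,-0.8,-0.4],"twist": -0.1,"gripper": -1}]'

```text
time_s: 0.6
tcp_pos: [0.3109, -0.5018, 0.2254]
ee_rot: [[0.674, 0.739, -0.0], [0.739, -0.674, 0.0], [0.0, -0.0, -1.0]]
force: [-0.1, 0.3, 0.3]
opening: 0.094
grip_force: 0.0
```

drive_tool --series '[{"linear": [3.3,-0.4,-0.4],"twist": -0.1,"gripper": -1},{"linear": [3.3,-0.1,-0.4],"twist": -0.1,"gripper": -1},{"linear": [3.3,0.3,-0.4],"twist": -0.1,"gripper": -1},{"linear": [3.3,0.6,-0.4],"twist": -0.1,"gripper": -1},{"linear": [3.2,0.9,-0.4],"twist": -0.1,"gripper": -1}]'

```text
time_s: 1.1
tcp_pos: [0.4078, -0.3668, 0.2455]
ee_rot: [[0.238, 0.971, -0.0], [0.971, -0.238, 0.0], [0.0, -0.0, -1.0]]
force: [-0.9, 0.6, -0.0]
opening: 0.0938
grip_force: 0.0
```

drive_tool --series '[{"linear": [3.1,1.2,-0.4],"twist": -0.1,"gripper": -1},{"linear": [2.9,1.6,-0.4],"twist": -0.1,"gripper": -1},{"linear": [2.8,1.8,-0.4],"twist": -0.1,"gripper": -1},{"linear": [2.6,2.1,-0.4],"twist": -0.12,"gripper": -1},{"linear": [2.3,2.4,0],"twist": -0.12,"gripper": -1}]'

```text
time_s: 1.6
tcp_pos: [0.5055, -0.2322, 0.2619]
ee_rot: [[-0.296, 0.955, 0.0], [0.955, 0.296, -0.0], [-0.0, 0.0, -1.0]]
force: [-0.6, -0.8, 0.0]
opening: 0.0946
grip_force: 0.0
```

drive_tool --series '[{"linear": [0,0,0],"twist": 0,"gripper": -1}]'

```text
time_s: 1.7
tcp_pos: [0.507, -0.2291, 0.2615]
ee_rot: [[-0.301, 0.954, 0.001], [0.954, 0.301, 0.002], [0.001, 0.001, -1.0]]
force: [0.3, -0.9, 0.1]
opening: 0.0943
grip_force: 0.0
```

Run:
```python
from h import *
c=cap('wrist','w1.png'); print(c['mtx'].round(1).tolist(),c['cam_to_world'].round(3).tolist())
print(pix(c,[.519,-.243,.014]))
s=sensors.get_state(); R=s['ee_rot'];print(np.degrees(np.arctan2(R[1,0],R[0,0])))
plan([.46,.0,.20],106.7,10)
```

```text
[[341.8, 0.0, 273.5], [0.0, 341.8, 208.0], [0.0, 0.0, 1.0]] [[0.954, -0.288, -0.086, 0.481], [0.301, 0.916, 0.265, -0.151], [0.002, -0.279, 0.96, 0.44], [0.0, 0.0, 0.0, 1.0]]
[279.43628424 189.70522738]
107.1790833800852
[2.35, 0.25, 0.61] tw 0.001
[2.35, 0.24, 0.61] tw 0.001
[2.35, 0.24, 0.61] tw 0.001
[2.35, 0.24, 0.61] tw 0.001
[2.35, 0.24, 0.61] tw 0.001
[2.35, 0.24, 0.61] tw 0.001
[2.35, 0.24, 0.61] tw 0.001
[2.35, 0.23, 0.61] tw 0.001
[2.35, 0.23, 0.61] tw 0.001
[2.35, 0.23, 0.61] tw 0.001
```

View pics/w1.png

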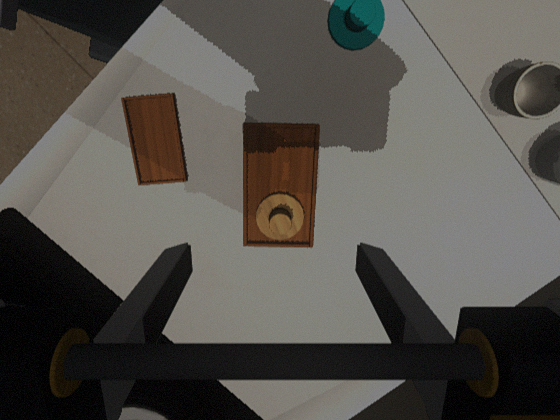

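The wrist view shows the tray with corners at about (245,123), (320,123), (314,247) and (244,246), and stopper_first at (280,217). I'll measure those, then move toward stopper_up.

Run:
```python
from h import *
c=dict(np.load('pics/w1.png.npz'))
h=cv2.cvtColor(c['color'],cv2.COLOR_RGB2HSV); print(h[200,250],h[130,280],h[217,263],h[300,280],h[222,280],h[197,280])
m=((h[...,1]>85)&(h[...,0]<25)).astype(np.uint8); n,l=cv2.connectedComponents(m); k=l[175,258]
m=(l==k).astype(np.uint8); ct=max(cv2.findContours(m,0,1)[0],key=len); hull=cv2.convexHull(ct)
for x in cv2.approxPolyDP(hull,6,True)[:,0]: print(x,ray(c,*x,.012)[:2].round(4))
P=np.array([ray(c,*x[0],.012)[:2] for x in hull]).astype(np.float32); r=cv2.minAreaRect(P); print('rect',r)
w=((h[...,1]>60)&(h[...,0]>12)&(h[...,0]<25)&(h[...,2]>100)).astype(np.uint8); w[:180]=0;w[250:]=0;w[:,:245]=0;w[:,315:]=0
w=max(cv2.findContours(w,0,1)[0],key=len); e=cv2.fitEllipse(cv2.convexHull(w)); print(e, ray(c,*e[0],.015)[:2])
```

```text
[ 12 168  79] [ 11 178  53] [ 15 142 117] [ 30  16 131] [ 17 132 133] [ 16 143 125]
[318 124] [ 0.5389 -0.1512]
[312 246] [ 0.5848 -0.3043]
[244 245] [ 0.497  -0.3304]
[243 123] [ 0.4515 -0.1775]
rect ((0.518244206905365, -0.24110233783721924), (0.09345809370279312, 0.1617092788219452), 16.23509407043457)
((279.6454162597656, 216.92822265625), (45.779903411865234, 47.4663200378418), 87.76646423339844) [ 0.53029784 -0.27738975]
```

drive_tool --series '[{"linear": [3.3,0.4,0.8],"twist": 0,"gripper": -1},{"linear": [3.3,0.4,0.8],"twist": 0,"gripper": -1},{"linear": [3.3,0.4,0.8],"twist": 0,"gripper": -1},{"linear": [3.3,0.4,0.8],"twist": 0,"gripper": -1},{"linear": [3.3,0.4,0.8],"twist": 0,"gripper": -1}]'

```text
time_s: 2.25
tcp_pos: [0.475, -0.0696, 0.221]
ee_rot: [[-0.289, 0.957, -0.0], [0.957, 0.289, -0.0], [-0.0, -0.0, -1.0]]
force: [0.8, 0.1, -0.8]
opening: 0.094
grip_force: 0.0
```

drive_tool --series '[{"linear": [2.7,0.2,0.8],"twist": 0,"gripper": -1},{"linear": [2.7,0.2,0.8],"twist": 0,"gripper": -1},{"linear": [2.7,0.0,0.8],"twist": 0,"gripper": -1},{"linear": [0,0,0],"twist": 0,"gripper": -1}]'

```text
time_s: 2.65
tcp_pos: [0.4545, 0.0108, 0.1967]
ee_rot: [[-0.293, 0.956, -0.001], [0.956, 0.293, 0.0], [0.001, -0.001, -1.0]]
force: [-0.7, -0.5, 0.7]
opening: 0.094
grip_force: 0.0
```

Run:
```python
from h import *
c=cap('wrist','w2.png')
print(pix(c,[.451,.04,.038]),pix(c,[.452,.192,.038]))
```

```text
[279.6642363  164.85560279] [332.57595208  -0.57134909]
```

View pics/w2.png

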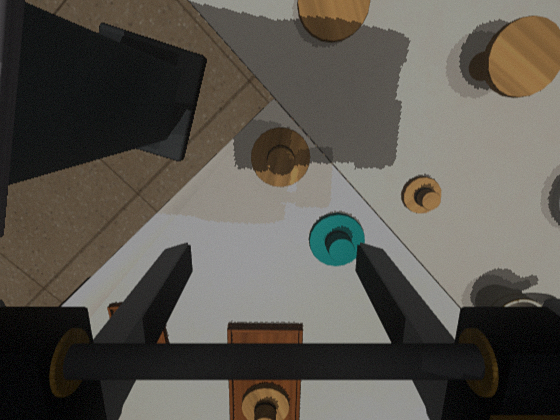

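The wrist view shows stopper_up's cap centred at about (280,157), with the turquoise one at (337,239) clear of the fingers' path and stopper_down's cap at (333,5). I'll fit stopper_up's cap.

Run:
```python
from h import *
c=dict(np.load('pics/w2.png.npz'))
h=cv2.cvtColor(c['color'],cv2.COLOR_RGB2HSV)
w=((h[...,1]>110)&(h[...,0]<28)&(h[...,2]>40)).astype(np.uint8); w[:120]=0;w[200:]=0;w[:,:245]=0;w[:,325:]=0
w=cv2.morphologyEx(w,cv2.MORPH_OPEN,np.ones((5,5)))
w=max(cv2.findContours(w,0,1)[0],key=len); e=cv2.fitEllipse(cv2.convexHull(w)); g=ray(c,*e[0],.009); print(e,g)
print([ray(c,e[0][0]+d,e[0][1],.009)[:2] for d in(-28,28)])
plan([g[0],g[1],.06],106.2,5)
```

```text
((280.168701171875, 156.76148986816406), (57.672943115234375, 58.127159118652344), 25.806686401367188) [0.45076627 0.04420803 0.009     ]
[array([0.42213107, 0.03543952]), array([0.47939955, 0.05297596])]
[0.7, 0.12, 2.74] tw 0.003
[0.7, 0.12, 2.74] tw 0.003
[0.7, 0.11, 2.74] tw 0.003
[0.7, 0.11, 2.74] tw 0.003
[0.7, 0.11, 2.74] tw 0.003
```

drive_tool --series '[{"linear": [0.7,0.1,2.7],"twist": 0,"gripper": -1},{"linear": [0.7,0.1,2.7],"twist": 0,"gripper": -1},{"linear": [0.7,0.1,2.7],"twist": 0.01,"gripper": -1},{"linear": [0.7,0.1,2.7],"twist": 0,"gripper": -1},{"linear": [0.5,0.1,2.7],"twist": 0,"gripper": -0.4}]'

```text
time_s: 3.2
tcp_pos: [0.4517, 0.0406, 0.0616]
ee_rot: [[-0.279, 0.96, 0.0], [0.96, 0.279, -0.0], [-0.0, 0.0, -1.0]]
force: [1.2, -0.8, -0.1]
opening: 0.0895
grip_force: 0.0
```

drive_tool --series '[{"linear": [0,0,1.5],"twist": 0,"gripper": -0.4},{"linear": [0,0,1.5],"twist": 0,"gripper": -0.3},{"linear": [0,0,1.0],"twist": 0,"gripper": -0.3},{"linear": [0,0,0.6],"twist": 0,"gripper": -0.3},{"linear": [0,0,0],"twist": 0,"gripper": -0.3}]'

```text
time_s: 3.7
tcp_pos: [0.4512, 0.0414, 0.0161]
ee_rot: [[-0.281, 0.96, -0.001], [0.96, 0.281, -0.0], [0.0, -0.001, -1.0]]
force: [-0.1, -0.4, 1.1]
opening: 0.0611
grip_force: 0.0
```

drive_tool --series '[{"linear": [0.2,0,0.2],"twist": 0,"gripper": -0.3},{"linear": [0,0,0],"twist": 0,"gripper": 1},{"linear": [0,0,0],"twist": 0,"gripper": 1},{"linear": [0,0,0],"twist": 0,"gripper": 1},{"linear": [0,0,0],"twist": 0,"gripper": 1}]'

```text
time_s: 4.2
tcp_pos: [0.4509, 0.0439, 0.0147]
ee_rot: [[-0.282, 0.959, 0.0], [0.959, 0.282, 0.0], [-0.0, 0.0, -1.0]]
force: [0.5, -0.7, -0.0]
opening: 0.0325
grip_force: 0.0
```

drive_tool --series '[{"linear": [0,0,0],"twist": 0,"gripper": 1},{"linear": [0,0,0],"twist": 0,"gripper": 1}]'

```text
time_s: 4.4
tcp_pos: [0.4509, 0.0439, 0.0146]
ee_rot: [[-0.282, 0.959, 0.0], [0.959, 0.282, 0.0], [-0.0, 0.0, -1.0]]
force: [-1.0, -0.3, 3.8]
opening: 0.0273
grip_force: 30.0
```

drive_tool --series '[{"linear": [0,0,-1],"twist": 0,"gripper": 1},{"linear": [0,0,-2],"twist": 0,"gripper": 1},{"linear": [0,0,-3],"twist": 0,"gripper": 1},{"linear": [-1.2,-0.1,-2],"twist": 0,"gripper": 1},{"linear": [-2.5,-0.2,0],"twist": 0,"gripper": 1}]'

```text
time_s: 4.9
tcp_pos: [0.4598, 0.0087, 0.0977]
ee_rot: [[-0.285, 0.959, 0.004], [0.959, 0.285, 0.0], [-0.001, 0.004, -1.0]]
force: [-0.1, -0.5, -1.3]
opening: 0.027
grip_force: 30.0
```

drive_tool --series '[{"linear": [-3.5,-0.2,0],"twist": 0,"gripper": 1},{"linear": [-3.5,-0.2,0],"twist": 0,"gripper": 1},{"linear": [-3.5,-0.2,0],"twist": 0,"gripper": 1},{"linear": [-3.5,-0.2,0],"twist": 0,"gripper": 1},{"linear": [-3.5,-0.2,0],"twist": 0,"gripper": 1}]'

```text
time_s: 5.4
tcp_pos: [0.4981, -0.1645, 0.0952]
ee_rot: [[-0.282, 0.959, 0.0], [0.959, 0.282, 0.0], [0.0, 0.0, -1.0]]
force: [0.7, -0.1, -0.4]
opening: 0.0273
grip_force: 30.0
```

drive_tool --series '[{"linear": [-2.5,-0.2,0],"twist": 0,"gripper": 1},{"linear": [-1.5,0,1],"twist": 0,"gripper": 1},{"linear": [0,0,1],"twist": 0,"gripper": 1},{"linear": [0,0,0],"twist": 0,"gripper": 1}]'

```text
time_s: 5.8
tcp_pos: [0.5063, -0.2007, 0.0729]
ee_rot: [[-0.283, 0.959, -0.002], [0.959, 0.283, 0.002], [0.002, -0.002, -1.0]]
force: [-1.3, 0.5, -0.1]
opening: 0.0278
grip_force: 30.0
```

Run:
```python
from h import *
c=cap('wrist','w3.png'); s=sensors.get_state();R=s['ee_rot'];t=s['tcp_pos'];print(t,s['opening'])
h=cv2.cvtColor(c['color'],cv2.COLOR_RGB2HSV)
print(pix(c,t+[0,0,0]),pix(c,[t[0],t[1],t[2]-.005]))
plan([.5094,-.2072,.04],106.2,3)
```

```text
[ 0.50666936 -0.20035102  0.0735913 ] 0.027199716660769927
[275.85905637 259.80281183] [275.81006783 256.16109644]
[-0.24, 0.02, 1.12] tw 0.002
[-0.24, 0.02, 1.12] tw 0.002
[-0.24, 0.02, 1.12] tw 0.002
```

View pics/w3.png

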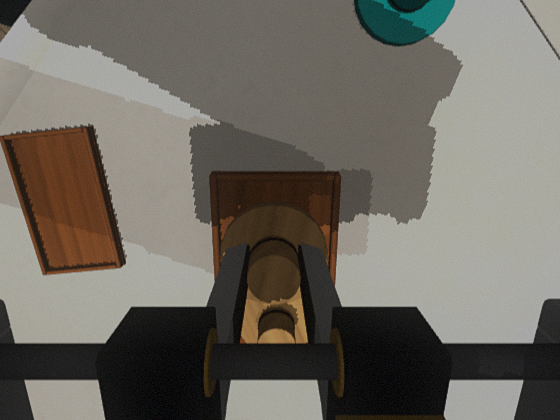

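The held stopper's cap has its front edge at about (275,205) and its stem top centred near (275,272), over the free half of the tray. I'll work out the in-hand offset.

Run:
```python
from h import *
c=dict(np.load('pics/w3.png.npz')); s=sensors.get_state();R=s['ee_rot'];t=s['tcp_pos']
for n,u,v,dz in[('capfront',275,205,-.0046),('stemtop',275,272,.0234),('stemtopfront',275,238,.0234),('capleft',221,250,-.0046),('capright',328,250,-.0046)]:
    print(n,(R.T@(ray(c,u,v,t[2]+dz)-t))*1000)
```

```text
capfront [30.96495272 -0.46963448  4.65891961]
stemtop [  4.21416541  -0.59536738 -23.39133815]
stemtopfront [ 22.28904839  -0.59758621 -23.35731444]
capleft [  4.04722089 -31.60702772   4.64967868]
capright [ 4.00425118 30.08832644  4.56752076]
```

drive_tool --series '[{"linear": [-0.4,0,1.5],"twist": 0,"gripper": 1},{"linear": [-0.3,0.1,1.5],"twist": 0,"gripper": 1},{"linear": [0,0,1.3],"twist": 0,"gripper": 1},{"linear": [0,0,0.5],"twist": 0,"gripper": 1},{"linear": [0,0,0],"twist": 0,"gripper": 1}]'

```text
time_s: 6.35
tcp_pos: [0.5097, -0.2079, 0.0253]
ee_rot: [[-0.282, 0.959, -0.002], [0.959, 0.282, 0.001], [0.001, -0.001, -1.0]]
force: [0.3, -0.3, 0.4]
opening: 0.0275
grip_force: 30.0
```

drive_tool --series '[{"linear": [0,0,0.3],"twist": 0,"gripper": 1},{"linear": [0,0,0.2],"twist": 0,"gripper": 1},{"linear": [0,0,0.1],"twist": 0,"gripper": 1},{"linear": [0,0,0],"twist": 0,"gripper": 1}]'

```text
time_s: 6.75
tcp_pos: [0.5104, -0.2085, 0.0206]
ee_rot: [[-0.282, 0.959, 0.0], [0.959, 0.282, -0.0], [-0.0, 0.0, -1.0]]
force: [0.2, 0.3, -0.7]
opening: 0.0274
grip_force: 30.0
```

drive_tool --series '[{"linear": [0,0,0],"twist": 0,"gripper": -0.1},{"linear": [0,0,0],"twist": 0,"gripper": -0.1},{"linear": [0,0,0],"twist": 0,"gripper": -0.1},{"linear": [0,0,0],"twist": 0,"gripper": -0.1}]'

```text
time_s: 7.15
tcp_pos: [0.5104, -0.2086, 0.0206]
ee_rot: [[-0.282, 0.959, 0.0], [0.959, 0.282, -0.0], [-0.0, 0.0, -1.0]]
force: [-0.8, -0.6, -0.8]
opening: 0.0514
grip_force: 0.0
```

drive_tool --series '[{"linear": [0,0,-1],"twist": 0,"gripper": -0.1},{"linear": [0,0,-2],"twist": 0,"gripper": -0.1},{"linear": [0,0,-3],"twist": 0,"gripper": -0.1},{"linear": [0,0,-5],"twist": 0,"gripper": -1},{"linear": [0,0,-5],"twist": 0,"gripper": -1}]'

```text
time_s: 7.65
tcp_pos: [0.5098, -0.208, 0.1826]
ee_rot: [[-0.283, 0.959, -0.001], [0.959, 0.283, 0.001], [0.001, -0.0, -1.0]]
force: [0.8, -1.2, -0.1]
opening: 0.064
grip_force: 0.0
```

drive_tool --series '[{"linear": [0,0,-5],"twist": 0,"gripper": -1},{"linear": [0,0,0],"twist": 0,"gripper": -1}]'

```text
time_s: 7.85
tcp_pos: [0.5132, -0.209, 0.2379]
ee_rot: [[-0.282, 0.959, 0.009], [0.959, 0.282, -0.004], [-0.006, 0.008, -1.0]]
force: [0.9, 0.9, -0.6]
opening: 0.0804
grip_force: 0.0
```

Run:
```python
from h import *
c=cap('wrist','w4.png'); print(pix(c,[.5094,-.2072,.015]),pix(c,[.5303,-.2774,.015]))
cv2.imwrite('pics/w4.png',c['color'][60:360,100:500,::-1].repeat(2,0).repeat(2,1)) 
plan([.455,.15,.20],106.2,10)
```

```text
[270.03448559 176.94729259] [270.40957652 234.47518929]
[3.6, 0.47, 0.35] tw 0.0
[3.6, 0.47, 0.35] tw 0.0
[3.6, 0.46, 0.35] tw 0.0
[3.6, 0.46, 0.35] tw 0.0
[3.6, 0.46, 0.35] tw 0.0
[3.6, 0.46, 0.35] tw 0.0
[3.6, 0.46, 0.35] tw 0.0
[3.6, 0.46, 0.35] tw 0.0
[3.6, 0.46, 0.35] tw 0.0
[3.6, 0.46, 0.35] tw 0.0
```

View pics/w4.png

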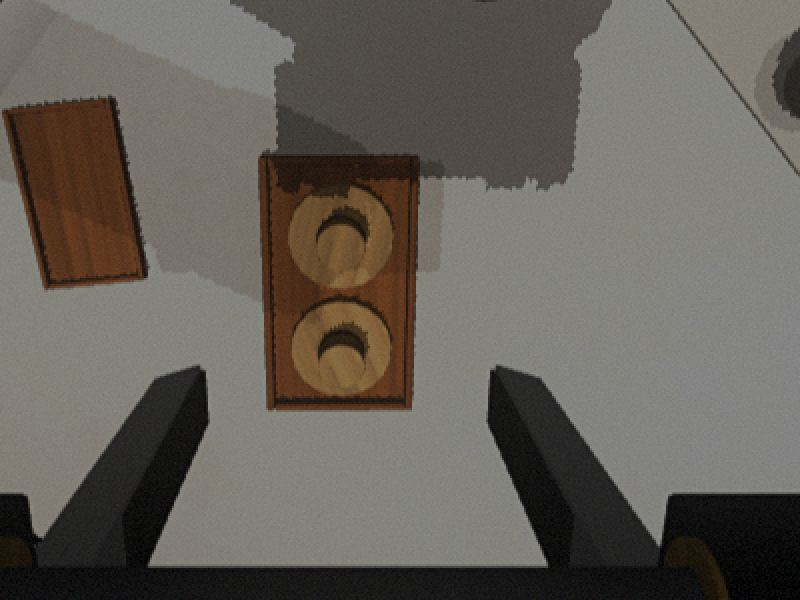

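The crop shows both stoppers upright in the tray, caps at (340,236) and (341,348), with a small gap between them. That puts them at px (270,178) and (270.5,234) in the full picture. Next is stopper_down.

drive_tool --series '[{"linear": [3.6,0.5,0.4],"twist": 0,"gripper": -1},{"linear": [3.6,0.5,0.4],"twist": 0,"gripper": -1},{"linear": [3.6,0.5,0.4],"twist": 0,"gripper": -1},{"linear": [3.6,0.5,0.4],"twist": 0,"gripper": -1},{"linear": [3.6,0.5,0.4],"twist": 0,"gripper": -1}]'

```text
time_s: 8.4
tcp_pos: [0.4825, -0.0274, 0.2098]
ee_rot: [[-0.282, 0.959, -0.001], [0.959, 0.282, 0.0], [0.0, -0.001, -1.0]]
force: [0.7, 0.8, 0.0]
opening: 0.094
grip_force: 0.0
```

drive_tool --series '[{"linear": [3.6,0.4,0.4],"twist": 0,"gripper": -1},{"linear": [3.6,0.4,0.4],"twist": 0,"gripper": -1},{"linear": [3.6,0.4,0.4],"twist": 0,"gripper": -1},{"linear": [3.6,0.4,0.4],"twist": 0,"gripper": -1},{"linear": [3.6,0.4,0.4],"twist": 0,"gripper": -1}]'

```text
time_s: 8.9
tcp_pos: [0.4509, 0.1507, 0.1899]
ee_rot: [[-0.282, 0.959, -0.001], [0.959, 0.282, -0.0], [-0.0, -0.001, -1.0]]
force: [1.0, 0.7, 0.6]
opening: 0.0938
grip_force: 0.0
```

drive_tool --series '[{"linear": [0,0,0],"twist": 0,"gripper": -1},{"linear": [0,0,0],"twist": 0,"gripper": -1}]'

```text
time_s: 9.1
tcp_pos: [0.4512, 0.15, 0.1899]
ee_rot: [[-0.284, 0.959, -0.001], [0.959, 0.284, -0.0], [0.0, -0.001, -1.0]]
force: [0.1, 0.0, 0.4]
opening: 0.0937
grip_force: 0.0
```

Run:
```python
from h import *
c=dict(np.load('pics/w4.png.npz'))
def ell(c,x0,x1,y0,y1,z,smin=60,hmin=0,vmin=40):
    h=cv2.cvtColor(c['color'],cv2.COLOR_RGB2HSV)
    w=((h[...,1]>smin)&(h[...,0]<28)&(h[...,0]>=hmin)&(h[...,2]>vmin)).astype(np.uint8)
    k=np.zeros_like(w);k[y0:y1,x0:x1]=1; w=cv2.morphologyEx(w*k,cv2.MORPH_OPEN,np.ones((3,3)))
    w=max(cv2.findContours(w,0,1)[0],key=len); e=cv2.fitEllipse(cv2.convexHull(w)); return e,ray(c,*e[0],z)
print(ell(c,240,302,150,206,.015,60,14,85)); print(ell(c,240,302,207,262,.015,60,14,85))
c=cap('wrist','w5.png'); u,v=pix(c,[.452,.192,.038]).astype(int); print(u,v)
e,g=ell(c,u-60,u+60,max(0,v-60),v+60,.038,90); print(e,g)
plan([g[0],g[1],.07],106.2,5)
cv2.ellipse(im:=c['color'][:,:,::-1].copy(),e,(0,255,0),1); cv2.imwrite('pics/w5.png',im)
```

```text
(((269.97967529296875, 178.46426391601562), (51.294273376464844, 52.37407684326172), 100.46546173095703), array([ 0.50985074, -0.20898455,  0.015     ]))
(((270.291015625, 234.2043914794922), (47.016292572021484, 49.83185958862305), 90.8636245727539), array([ 0.53005607, -0.27709345,  0.015     ]))
287 154
((288.7133483886719, 153.84349060058594), (64.76875305175781, 65.33180236816406), 25.904850006103516) [0.45275242 0.19284079 0.038     ]
[0.83, 0.27, 2.4] tw 0.001
[0.83, 0.27, 2.4] tw 0.001
[0.83, 0.27, 2.4] tw 0.001
[0.83, 0.27, 2.4] tw 0.001
[0.83, 0.27, 2.4] tw 0.001
```

View pics/w5.png

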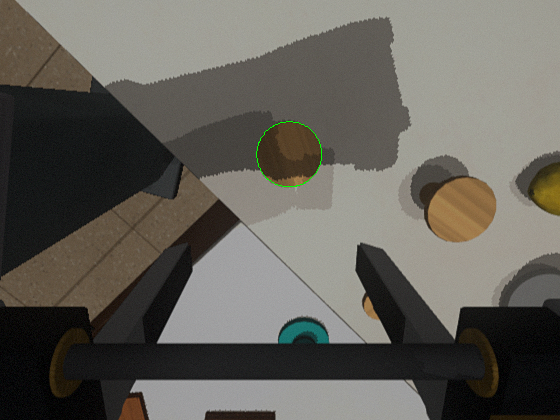

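The cap fit, centred at px (288.7,153.8), hugs stopper_down's cap. Descending.

drive_tool --series '[{"linear": [0.8,0.3,2.4],"twist": 0,"gripper": -1},{"linear": [0.8,0.3,2.4],"twist": 0,"gripper": -1},{"linear": [0.8,0.3,2.4],"twist": 0,"gripper": -1},{"linear": [0.8,0.3,2.4],"twist": 0,"gripper": -1},{"linear": [0.9,0.2,2.4],"twist": 0,"gripper": -1}]'

```text
time_s: 9.65
tcp_pos: [0.4542, 0.1915, 0.0693]
ee_rot: [[-0.28, 0.96, -0.0], [0.96, 0.28, -0.001], [-0.0, -0.0, -1.0]]
force: [1.0, -0.5, -0.7]
opening: 0.0938
grip_force: 0.0
```

drive_tool --series '[{"linear": [0,0,1.0],"twist": 0,"gripper": -1},{"linear": [0,0,0],"twist": 0,"gripper": -1},{"linear": [0,0,0],"twist": 0,"gripper": -1}]'

```text
time_s: 9.95
tcp_pos: [0.4543, 0.1921, 0.0611]
ee_rot: [[-0.281, 0.96, 0.0], [0.96, 0.281, -0.0], [-0.0, 0.0, -1.0]]
force: [0.9, -0.1, 0.3]
opening: 0.0942
grip_force: 0.0
```

drive_tool --series '[{"linear": [0.1,-0.1,1.5],"twist": 0,"gripper": -1},{"linear": [0,0,1.5],"twist": 0,"gripper": -1},{"linear": [0,0,1.1],"twist": 0,"gripper": -1},{"linear": [0,0,0.6],"twist": 0,"gripper": -1},{"linear": [0,0,0],"twist": 0,"gripper": -1}]'

```text
time_s: 10.45
tcp_pos: [0.452, 0.1934, 0.0125]
ee_rot: [[-0.282, 0.959, -0.002], [0.959, 0.282, -0.0], [0.0, -0.002, -1.0]]
force: [-0.2, 0.2, -0.4]
opening: 0.0943
grip_force: 0.0
```

drive_tool --series '[{"linear": [0,0,0],"twist": 0,"gripper": 0.2},{"linear": [0,0,0],"twist": 0,"gripper": 0.4},{"linear": [0,0,0],"twist": 0,"gripper": 1},{"linear": [0,0,0],"twist": 0,"gripper": 1},{"linear": [0,0,0],"twist": 0,"gripper": 1}]'

```text
time_s: 10.95
tcp_pos: [0.4528, 0.1936, 0.0138]
ee_rot: [[-0.282, 0.959, 0.001], [0.959, 0.282, 0.0], [0.0, 0.001, -1.0]]
force: [0.3, 0.3, 3.2]
opening: 0.0632
grip_force: 30.0
```

drive_tool --series '[{"linear": [0,0,-1],"twist": 0,"gripper": 1},{"linear": [0,0,-2],"twist": 0,"gripper": 1},{"linear": [0,0,-3],"twist": 0,"gripper": 1},{"linear": [-0.8,-0.2,-3],"twist": 0,"gripper": 1},{"linear": [-2,-0.3,-1],"twist": 0,"gripper": 1}]'

```text
time_s: 11.45
tcp_pos: [0.4564, 0.1671, 0.1168]
ee_rot: [[-0.285, 0.959, 0.003], [0.959, 0.285, 0.002], [0.001, 0.004, -1.0]]
force: [0.1, 0.4, 0.5]
opening: 0.0628
grip_force: 30.0
```

drive_tool --series '[{"linear": [-3.5,-0.5,0],"twist": 0,"gripper": 1},{"linear": [-4,-0.5,0],"twist": 0,"gripper": 1},{"linear": [-4,-0.5,0],"twist": 0,"gripper": 1},{"linear": [-4,-0.5,0],"twist": 0,"gripper": 1},{"linear": [-4,-0.5,0],"twist": 0,"gripper": 1}]'

```text
time_s: 11.95
tcp_pos: [0.4867, -0.0305, 0.1143]
ee_rot: [[-0.282, 0.959, 0.001], [0.959, 0.282, -0.0], [-0.0, 0.001, -1.0]]
force: [1.4, 0.9, -0.9]
opening: 0.0631
grip_force: 30.0
```

drive_tool --series '[{"linear": [-4,-0.6,0],"twist": 0,"gripper": 1},{"linear": [-4,-0.6,0],"twist": 0,"gripper": 1},{"linear": [-4,-0.6,0],"twist": 0,"gripper": 1},{"linear": [-4,-0.6,0],"twist": 0,"gripper": 1},{"linear": [-2.5,-0.5,0],"twist": 0,"gripper": 1}]'

```text
time_s: 12.45
tcp_pos: [0.5109, -0.2176, 0.1141]
ee_rot: [[-0.28, 0.96, 0.0], [0.96, 0.28, -0.0], [-0.0, 0.0, -1.0]]
force: [-0.2, 0.7, -0.6]
opening: 0.0631
grip_force: 30.0
```

drive_tool --series '[{"linear": [-1.5,0,0],"twist": 0,"gripper": 1},{"linear": [0,0,0],"twist": 0,"gripper": 1},{"linear": [0,0,0],"twist": 0,"gripper": 1}]'

```text
time_s: 12.75
tcp_pos: [0.5155, -0.2276, 0.1137]
ee_rot: [[-0.283, 0.959, 0.0], [0.959, 0.283, 0.001], [0.001, 0.0, -1.0]]
force: [-0.1, 0.5, -0.8]
opening: 0.0634
grip_force: 30.0
```

Run:
```python
from h import *
plan([.52,-.243,.06],106.2,1)
c=cap('wrist','w6.png'); s=sensors.get_state(); print(s['tcp_pos'],s['opening'],s['grip_force'])
```

```text
[-1.6, -0.0, 5.37] tw 0.004
[ 0.51548644 -0.22726077  0.11370184] 0.06331640052420746 29.999942779541016
```

View pics/w6.png

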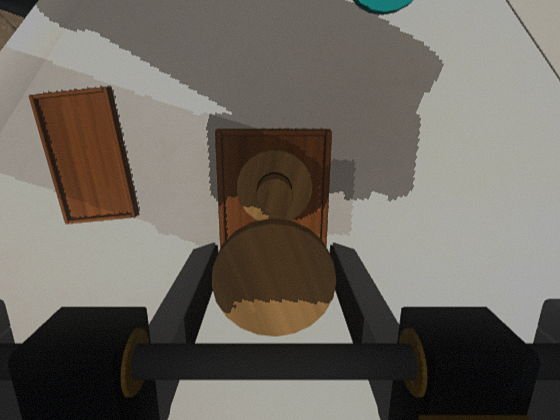

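The held cap is centred at about (274,277), from (274,220) to (274,335), and stopper_up is untouched at (274,187). I'll compute the in-hand offset.

Run:
```python
from h import *
c=dict(np.load('pics/w6.png.npz')); s=sensors.get_state();R=s['ee_rot'];t=s['tcp_pos']
for u,v in[(274,277),(274,220),(274,335)]: print((R.T@(ray(c,u,v,t[2]+.0242)-t))*1000)
```

```text
[  1.38273102  -0.78641886 -24.19939916]
[ 31.35478724  -0.76700676 -24.18187183]
[-32.45898013  -0.80833722 -24.21918942]
```

drive_tool --series '[{"linear": [-0.8,0,0.5],"twist": 0,"gripper": 1},{"linear": [-0.8,0,1.0],"twist": 0,"gripper": 1},{"linear": [0,0,1.5],"twist": 0,"gripper": 1},{"linear": [0,0,1.5],"twist": 0,"gripper": 1},{"linear": [0,0,0],"twist": 0,"gripper": 1}]'

```text
time_s: 13.3
tcp_pos: [0.5183, -0.2434, 0.0656]
ee_rot: [[-0.282, 0.959, -0.004], [0.959, 0.282, 0.002], [0.003, -0.003, -1.0]]
force: [0.2, 0.7, -1.3]
opening: 0.063
grip_force: 30.0
```

drive_tool --series '[{"linear": [0,0,0],"twist": 0,"gripper": 1},{"linear": [0,0,0],"twist": 0,"gripper": 1}]'

```text
time_s: 13.5
tcp_pos: [0.5201, -0.2441, 0.0688]
ee_rot: [[-0.282, 0.959, 0.0], [0.959, 0.282, 0.0], [-0.0, 0.0, -1.0]]
force: [-0.6, 0.6, -0.5]
opening: 0.063
grip_force: 30.0
```

drive_tool --series '[{"linear": [0.1,0,1.0],"twist": 0,"gripper": 1},{"linear": [0,0,1.0],"twist": 0,"gripper": 1},{"linear": [0,0,1.0],"twist": 0,"gripper": 1},{"linear": [0,0,0.5],"twist": 0,"gripper": 1},{"linear": [0,0,0],"twist": 0,"gripper": 1}]'

```text
time_s: 14.0
tcp_pos: [0.5191, -0.243, 0.0324]
ee_rot: [[-0.282, 0.959, -0.001], [0.959, 0.282, 0.001], [0.001, -0.001, -1.0]]
force: [-0.4, -0.1, -1.2]
opening: 0.0636
grip_force: 30.0
```

drive_tool --series '[{"linear": [0,0,0.2],"twist": 0,"gripper": 1},{"linear": [0,0,0.2],"twist": 0,"gripper": 1},{"linear": [0,0,0],"twist": 0,"gripper": 1},{"linear": [0,0,0],"twist": 0,"gripper": 1}]'

```text
time_s: 14.4
tcp_pos: [0.5197, -0.2434, 0.0297]
ee_rot: [[-0.282, 0.959, 0.0], [0.959, 0.282, -0.0], [-0.0, 0.0, -1.0]]
force: [0.2, 0.2, -0.5]
opening: 0.0629
grip_force: 30.0
```

Nearly seated: about 1 mm left. I'll lower gently, release and lift.

drive_tool --series '[{"linear": [0,0,0.1],"twist": 0,"gripper": 1},{"linear": [0,0,0],"twist": 0,"gripper": 1}]'

```text
time_s: 14.6
tcp_pos: [0.5197, -0.2434, 0.0288]
ee_rot: [[-0.282, 0.959, 0.0], [0.959, 0.282, -0.0], [-0.0, 0.0, -1.0]]
force: [-0.2, -1.0, 2.3]
opening: 0.0633
grip_force: 30.0
```

drive_tool --series '[{"linear": [0,0,0],"twist": 0,"gripper": -1},{"linear": [0,0,0],"twist": 0,"gripper": -1},{"linear": [0,0,0],"twist": 0,"gripper": -1},{"linear": [0,0,0],"twist": 0,"gripper": -1},{"linear": [0,0,0],"twist": 0,"gripper": -1}]'

```text
time_s: 15.1
tcp_pos: [0.5195, -0.2433, 0.0284]
ee_rot: [[-0.282, 0.959, -0.0], [0.959, 0.282, 0.0], [0.0, -0.0, -1.0]]
force: [-0.6, -0.5, -0.4]
opening: 0.0938
grip_force: 0.0
```

drive_tool --series '[{"linear": [0,0,-1],"twist": 0,"gripper": -1},{"linear": [0,0,-2],"twist": 0,"gripper": -1},{"linear": [0,0,-4],"twist": 0,"gripper": -1},{"linear": [0,0,-5],"twist": 0,"gripper": -1},{"linear": [0,0,-5],"twist": 0,"gripper": -1}]'

```text
time_s: 15.6
tcp_pos: [0.5191, -0.2428, 0.2009]
ee_rot: [[-0.283, 0.959, -0.0], [0.959, 0.283, 0.001], [0.001, -0.0, -1.0]]
force: [1.3, -0.7, -0.0]
opening: 0.0941
grip_force: 0.0
```

drive_tool --series '[{"linear": [0,0,-3],"twist": 0,"gripper": -1},{"linear": [0,0,0],"twist": 0,"gripper": -1}]'

```text
time_s: 15.8
tcp_pos: [0.5215, -0.2438, 0.2338]
ee_rot: [[-0.282, 0.959, 0.006], [0.959, 0.282, -0.003], [-0.005, 0.005, -1.0]]
force: [0.7, -1.1, -0.8]
opening: 0.0939
grip_force: 0.0
```

Run:
```python
from h import *
w=cap('wrist','w7.png'); b=cap('side','s7.png'); u,v=pix(b,[.52,-.243,.03]).astype(int)
f=cv2.resize(b['color'][v-45:v+45,u-60:u+60,::-1],(400,300),interpolation=2)
g=cv2.resize(w['color'][80:290,130:410,::-1],(400,300),interpolation=2)
cv2.imwrite('pics/fin.png',np.hstack([g,f])); print(pix(w,[.52,-.243,.053]))
```

```text
[272.16117681 186.41526151]
```

View pics/fin.png

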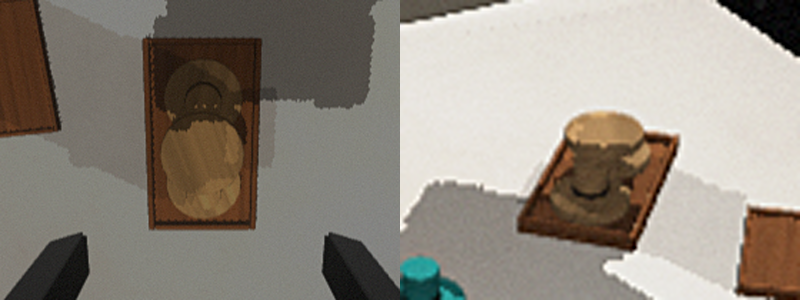

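The wrist crop (left) shows the cap across the two stoppers at about (203,160). The side crop (right) shows it on top, looking level. It sits about 5 px from where I predicted, so I'll take one last settled close look.

drive_tool --series '[{"linear": [0,0,0],"twist": 0,"gripper": -1},{"linear": [0,0,0],"twist": 0,"gripper": -1},{"linear": [0,0,0],"twist": 0,"gripper": -1},{"linear": [0,0,0],"twist": 0,"gripper": -1}]'

```text
time_s: 16.3
tcp_pos: [0.5194, -0.2432, 0.2279]
ee_rot: [[-0.282, 0.959, -0.001], [0.959, 0.282, 0.001], [0.001, -0.001, -1.0]]
force: [-0.5, -0.4, -0.7]
opening: 0.0942
grip_force: 0.0
```

Run:
```python
from h import *
w=cap('wrist','w8.png'); b=cap('side','s8.png'); a=cap('scene','a8.png')
out=[]
O=np.array([.5182,-.2411,0]); Y=np.array([-.279,.960,0]); 
t=np.linspace(0,6.3,40)
def circ(im,c,p,r,col):
    q=np.array([pix(c,p+r*np.array([np.cos(k),np.sin(k),0])) for k in t]); return q
for c,s,hw in((w,4,45),(a,6,30),(b,6,30)):
    u,v=pix(c,[.52,-.243,.03]).astype(int); hw2=int(hw*1.0)
    if c is w: hw2=65; s=4
    else: hw2=44; s=6
    W=hw2; im=cv2.resize(np.ascontiguousarray(c['color'][v-W:v+W,u-W:u+W,::-1]),(264,264),interpolation=cv2.INTER_CUBIC); k=264/(2*W)
    im2=im.copy()
    q=circ(im,c,np.array([.52,-.243,.053]),.032,0)
    cv2.polylines(im2,[np.round((q-[u-W,v-W])*k).astype(int)],True,(0,255,0),1)
    out.append(np.vstack([im,im2]))
cv2.imwrite('pics/fin2.png',np.hstack(out))
```

```text
(no output)
```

View pics/fin2.png

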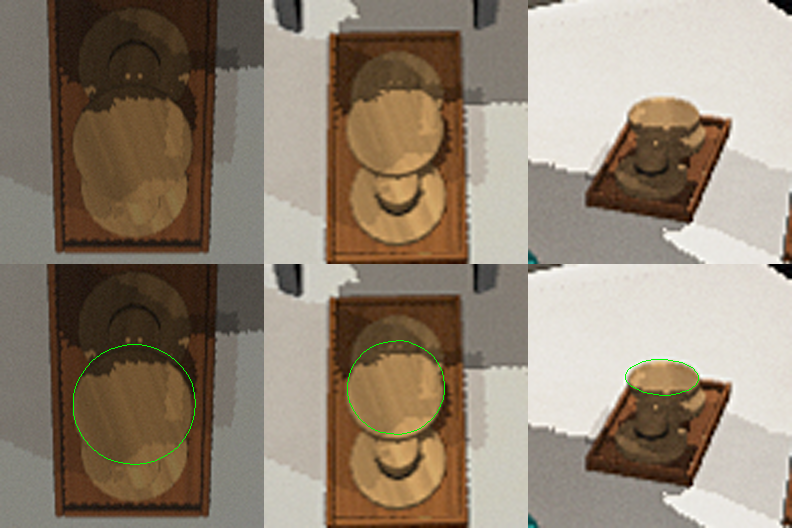

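The predicted circle for a level cap at full depth, 53 mm high and midway between the stems, matches the cap in all three settled views. The stopper is seated level and all the way down, so I'm handing in.

```bash
python3 -c "
from bench import arm; print(arm.finish_job())"
```

```text
the job is handed in; nothing more can be done
None
```

The job is handed in at about 16 s of the 54 s limit: stopper_up is in the tray stem up beside stopper_first, and stopper_down is between them stem down, level and all the way down in all three camera views.

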